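# Close up the stock tote and pack the parts case into it

## Task

In the blue tote, slide the loose brown carton along the floor, without lifting it or tipping anything over, until it sits square and snug against the two jars and the jars are up against the end wall. Then pick up the orange case by its handle and set it down flat on the tote floor in the space that this frees, without dropping it. Leave the other things on the table where they are.

Things in the scene. Friction and masses are not known exactly. Their poses are not given: they have to be found in the camera images.
- tote_floor (a point): Open blue tote fixed to the table: outside 270 (x) by 145 (y) by 50 mm high, walls and floor 5 mm thick, so inside 260 by 135 mm. This point is the centre of its inner floor, 5 mm above the table; x runs along its length towards the end where the jars stand (inner end wall at x = +130 mm), z up. The empty end is at -x (inner end wall at x = -130 mm).
- carton_center (a point): Brown closed carton standing loose in the tote, 100 (x, along the tote) by 122 (y, across it) by 70 mm high, 0.3 to 0.55 kg, too wide to grasp. Point at its centre, 35 mm above its underside; it sticks out about 25 mm above the tote's rim. It starts somewhat askew, with a gap on both sides, neither gap long enough for the case. With the jars on the end wall and the carton snug against them its centre is at x = +20 mm of the tote.
- jar1_center (a point): Closed amber jar with a dark lid, 60 mm diameter, 75 mm high, 0.22 kg, loose in the tote near its +x end, on the +y side. Point at its centre, half-way up.
- jar2_center (a point): A second jar like the first, beside it on the tote's -y side. Point at its centre, half-way up.
- case_center (a point): Orange parts case with a lid of the same colour and a black handle, standing on the table: body 90 (x) by 120 (y) by 66 mm high, 0.35 to 0.65 kg, the same after a half turn. Point at the centre of the body, 33 mm above its underside. It goes into the tote with its 90 mm side along the tote's length (its x along the tote's x, either way round), for which the closed-up row leaves 100 mm; across the tote it has 135 mm.
- case_handle (a point): Middle of the bar of the carry handle on top of the case, on its centre line 101 mm above its underside. The bar is 70 mm long along the case's y, 16 mm thick along its x (pinch it along x) and 18 mm high (92 to 110 mm above the underside); below it is a 26 mm opening over the lid.
- canister_center (a point): Bystander: silver and green canister, 76 mm diameter, 112 mm high; point at half height. It and the case swap places from start to start.
- white_box_center (a point): Bystander: white box 90 x 130 x 80 mm; point at its centre.
- brown_box_center (a point): Bystander: flat dark brown box 70 x 150 x 50 mm on the table, not in the tote; point at its centre.
- tape_center (a point): Bystander: tape roll lying flat, 110 mm diameter, 48 mm high; point at its centre.
- wrench_grip (a point): Bystander: wrench 190 mm long lying flat; point on its handle.
- case: The orange case as a body; origin at the centre of its underside.
Not all that is in view belongs to the job. Leave any pink or yellow look-alike of the part that bears jar1_center alone.

How it is judged:
On the way, in this order (a step that is already met when the one before it is completed fails the run):
1. the carton is slid home: square and snug against the jars, the jars against the end wall (x of carton_center in the frame of tote_floor above 0.014 m and angle between the x axis of carton_center and the x axis of tote_floor, either way round below 0.07 rad and z of carton_center in the frame of tote_floor below 0.039 m and angle between each of jar1_center, jar2_center's own z axis and vertical below 0.1 rad and z of each of jar1_center, jar2_center in the frame of tote_floor below 0.042 m and x of each of jar1_center, jar2_center in the frame of tote_floor above 0.092 m), for 0.2 s.
2. the case stands flat on the tote floor in the freed space (x of case_center in the frame of tote_floor between -0.092 and -0.064 m and y of case_center in the frame of tote_floor between -0.016 and 0.016 m and z of case_center in the frame of tote_floor below 0.037 m and angle between case_center's own z axis and vertical below 0.06 rad), for 0.2 s.
At the end, for the whole second after the job is handed in: Carton flat, square within 0.07 rad, centre past x = +14 mm of the tote; jars upright, within 8 mm of the end wall; case flat on the tote floor (4 mm, 0.06 rad), its centre at x -92 to -64 mm and within 16 mm of the tote's middle line, released and at rest (all of step 1 and all of step 2 and linear speed of case below 0.02 m/s and contact force between the fingers and case below 0.1 N); the robot touches nothing.
It fails at once if the carton is lifted (over 15 mm) or tipped (over 0.25 rad) (z of carton_center in the frame of tote_floor above 0.05 m or angle between carton_center's own z axis and vertical above 0.25 rad).
It fails at once if a jar is tipped over (0.4 rad) (angle between any of jar1_center, jar2_center's own z axis and vertical above 0.4 rad).
It fails at once if the case is dropped (moving faster than 0.7 m/s while not held: a fall of about 25 mm) (linear speed of case above 0.7 m/s and contact force between the fingers and case below 0.1 N).
It fails at once if another thing on the table is moved by more than 40 mm (distance of any of canister_center, white_box_center, brown_box_center, tape_center, wrench_grip from where it was at the start of the episode above 0.04 m).
It also fails if it takes over 50 s, if anything falls off the work surface, if the arm or the gripper's body presses on something with over 40 N, if the wrist force passes 120 N, or if a joint passes its speed limit or range.

## Robot

A 6-joint arm with a two-finger parallel gripper is mounted at the origin on the work surface. World frame = base frame: x ahead of the robot, y to its left, z up, the work surface at z = 0. Lengths are in m, angles in rad, forces in N, time in s.
With the tool pointing down it reaches from about 0.375 to 0.975 m from the base axis. Payload 3.8 kg.
Tool frame: the origin (TCP) lies midway between the tips of the shut fingers; the grasp point (between the pads) lies 19 mm behind it; x points along the fingers, z is the direction in which the jaws open and shut, and the axes are right-handed (so a half turn about x gives the same grasp; the last joint's range is limited). The gripper opens to 85 mm and grips with 20 to 120 N. Pads are 22 mm wide; open, the fingers measure 114 mm over their backs; the gripper's body (76 mm by 85 mm) begins 54 mm behind the grasp point. The pads swing forward as they close: fully open they stand 13 mm farther back than shut.
Start: joints at [-1.188, 0.264, 1.604, -0, 1.274, -0.037], TCP at [0.275, -0.616, 0.208] pointing down, gripper open.
Joint ranges: [-2.63, 2.63], [-0.94, 2.18], [0.31, 2.57], [-1.31, 4.45], [0, 2.66], [-2.55, 2.55]. Speed limits (rad/s): [2.57, 2.57, 3.14, 3.14, 3.14, 3.14].

## Interface

Orientations are given as a rotation vector (axis times angle).
In Python, from workcell import * gives the robot as it stands. The module is installed in compiled form; this text tells all that it offers.
- The arm moves only by the tool carry_out, never from a script. Its arguments are lists of equal length, an entry for each row: "offset": the shift along the tool's x, y, z in cm, a list of three; "delta_rot": the turn, a rotation vector about the tool's x, y, z in degrees, a list of three. A call has exactly 5 rows; each row shifts and turns the commanded pose from where the row before left it, along the tool's axes as they then stand; what a row does not reach is not made up. A row lasts 1/12 s, in which the tool goes at most 41.7 mm and 7.16 degrees, less where a joint would pass 70% of its speed; a pose out of reach is approached as far as the arm can. A call is refused whole if a number of a shift passes 4.17 or a number of a turn 7.16, either way. A call with a gripper value outside its range is refused whole. "fingers" is the opening, from -1 (shut) to 1 (fully open), set as the call begins (left out, the last holds). The fingers move at their own pace and stop on an object; "newtons" is the grip in N (left out, the last holds). Time passes only in rows, so rows that do not move let the fingers close, or fill a call up. It gives the time, the measured TCP pose, the force and the opening at its end, in the units of the state.
- read_state(): the state, without advancing time (a new reading comes with each control period).
- read_camera(name): name is "side" or "top" or "wrist"; returns (picture, depth): 480x640x3 uint8, red, green, blue; 480x640 float32, m along the optical axis (not along the pixel's ray), 0 where there is no reading.
- get_calibration(name): a dict with "fx", "fy", "cx", "cy" (pixels), "R" (3x3) and "t" (3): a world point X has camera coordinates R X + t; the wrist camera has in their place "mount" (4x4, takes a point from camera to tool coordinates, whose origin is the TCP and whose axes are the tool frame's). Camera axes: x right, y down, z forward; pixel columns grow to the right and rows downward; lengths in m; the calibration is good to about 2 mm. A picture is of the moment at which its call begins: read the wrist's pose just before it. get_calibration takes no time and is no camera call.
- finish_job(): hands the job in, once; it reports no verdict.
The state is a dict: "time": time; "q": joint angles; "joint_vel": joint speeds; "joint_torque": joint torques, N m; "tool_pos": TCP position; "tcp_rot": TCP orientation; "wrist_force": force on the tool from outside, world axes, zero at the start; "torque": the same for the moment, N m; "width": opening from 0.0 (shut) to 1.0 (fully open).
Only numpy, scipy, OpenCV 4.12 (cv2) and the standard library are available. Lean on these libraries where they do the work, as an engineer would, in place of code of your own. Each camera call takes 0.05 s, during which the arm holds its last target. There are 200 camera calls.

## Working session

There is one attempt and no reset: what is moved stays moved. The work goes in short steps, Python scripts to look and compute and a tool call to move; the robot and the scene stay as the last step left them, time stands still between calls to the robot, and variables do not carry over. Pictures are saved under pics/ and viewed, about 8 in all and at most 12, crops included, and the job is handed in when it is done.

Besides the shell and the picture viewer there is one more tool, called after "Call:" as name(argument=value, ...) on one line, values as JSON. carry_out: Moves the arm, as the interface text tells. Its arguments: {"type":"object","properties":{"offset":{"type":"array"},"delta_rot":{"type":"array"},"fingers":{"type":"number"},"newtons":{"type":"number"}},"required":["offset","delta_rot"]}

```bash
mkdir -p pics
python3 - <<'E'
from workcell import *
import cv2,numpy as np
s=read_state();print({k:np.round(v,3) for k,v in s.items()})
for n in("top","side"):
    p,d=read_camera(n);cv2.imwrite(f"pics/{n}0.png",p[:,:,::-1]);np.savez(f"{n}0.npz",p=p,d=d)
    c=get_calibration(n);print(n,{k:np.round(v,3).tolist() for k,v in c.items()})
print(get_calibration("wrist"))
E
```

```text
{'time': np.float64(0.0), 'q': array([-1.188,  0.265,  1.605, -0.   ,  1.274, -0.037]), 'joint_vel': array([-0.001, -0.001, -0.001, -0.001,  0.   ,  0.   ]), 'joint_torque': array([-2.0000e-03, -5.1512e+01, -3.6731e+01,  0.0000e+00,  1.3000e-02,
        0.0000e+00]), 'tool_pos': array([ 0.275, -0.616,  0.207]), 'tcp_rot': array([ 0.896,  1.381, -0.894]), 'wrist_force': array([ 0.388,  0.571, -1.133]), 'torque': array([ 0.047, -0.05 ,  0.011]), 'width': np.float64(0.998)}
top {'fx': 516.2, 'fy': 516.2, 'cx': 319.034, 'cy': 240.14, 'R': [[-0.006, -1.0, -0.002], [-0.995, 0.006, -0.104], [0.104, 0.001, -0.995]], 't': [-0.016, 0.585, 1.552]}
side {'fx': 469.221, 'fy': 469.221, 'cx': 317.191, 'cy': 240.836, 'R': [[-0.992, -0.128, -0.003], [-0.073, 0.583, -0.809], [0.105, -0.803, -0.587]], 't': [0.569, 0.136, 1.238]}
{'fx': 350.1702251077598, 'fy': 350.1702251077598, 'cx': 320.26019478411524, 'cy': 244.71786621484392, 'mount': array([[-5.99997748e-04, -2.78012100e-01,  9.60577385e-01,
        -1.65371745e-01],
       [-8.75497815e-04, -9.60577043e-01, -2.78012548e-01,
         6.95062289e-02],
       [ 9.99999437e-01, -1.00779030e-03,  3.32945077e-04,
         2.00036531e-04],
       [ 0.00000000e+00,  0.00000000e+00,  0.00000000e+00,
         1.00000000e+00]])}
```

View pics/top0.png

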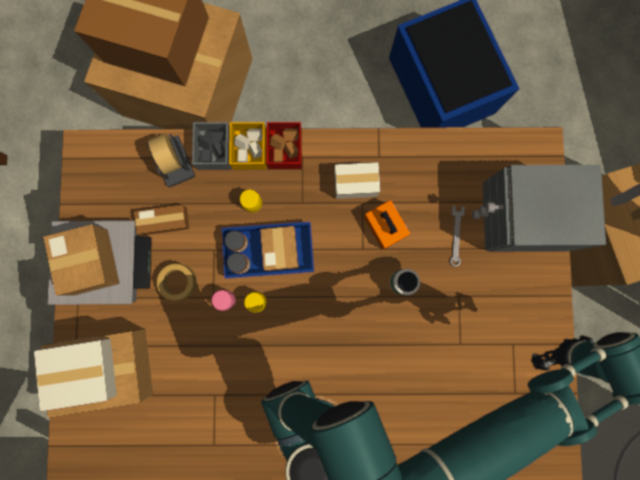

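View pics/side0.png

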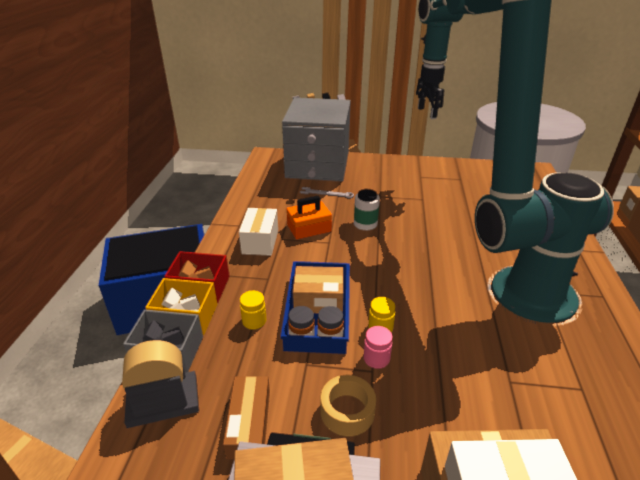

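The top view shows the tote at about (222–312, 222–277) with the jars at its left end, (236,241) and (238,263), so tote +x is roughly world +y. The carton is at (280,248), the orange case at (386,224) and the canister at (405,281). The jar candidates are the two dark-lidded amber ones inside the tote, which fit the description, and the look-alikes outside it: yellow (250,200), yellow (255,301) and pink (223,300). Those three stay untouched.

```bash
cat > h.py <<'E'
from workcell import *
import cv2,numpy as np
from scipy.spatial.transform import Rotation as Ro
def cam(n):
    """returns picture, depth, K-dict, Rcw, origin (camera->world)"""
    c=get_calibration(n); s=read_state(); p,d=read_camera(n)
    if n=="wrist":
        T=np.eye(4);T[:3,:3]=Ro.from_rotvec(s["tcp_rot"]).as_matrix();T[:3,3]=s["tool_pos"]
        M=T@c["mount"];return p,d,c,M[:3,:3],M[:3,3]
    return p,d,c,c["R"].T,-c["R"].T@c["t"]
def rays(uv,c,R):
    uv=np.atleast_2d(uv).astype(float)
    return np.c_[(uv[:,0]-c["cx"])/c["fx"],(uv[:,1]-c["cy"])/c["fy"],np.ones(len(uv))]@R.T
def onplane(uv,z,c,R,o):
    r=rays(uv,c,R);return o+r*((z-o[2])/r[:,2])[:,None]
def cloud(d,c,R,o):
    v,u=np.mgrid[0:480,0:640];r=rays(np.c_[u.ravel(),v.ravel()],c,R)
    return (o+r*d.reshape(-1,1)).reshape(480,640,3)
def rect(P):
    (cx,cy),(w,h),a=cv2.minAreaRect((P[:,:2]*1000).astype(np.float32))
    return np.round([cx,cy,w,h,a],1)
def biggest(m):
    n,l,st,_=cv2.connectedComponentsWithStats(m.astype(np.uint8));return l==1+np.argmax(st[1:,4])
E
python3 - <<'E'
from h import *
p,d,c,R,o=cam("top");X=cloud(d,c,R,o);h=cv2.cvtColor(p,cv2.COLOR_RGB2HSV);Z=X[...,2]
win=np.zeros((480,640),bool);win[210:290,210:325]=1
wc=np.zeros((480,640),bool);wc[190:260,350:425]=1
def show(n,m,z):
    m=biggest(m);v,u=np.nonzero(m);print(n,m.sum(),"depth-rect",rect(X[m]),"plane-rect",rect(onplane(np.c_[u,v],z,c,R,o)),"z",np.round(np.percentile(Z[m],[5,50,95]),3))
blue=(h[...,0]>100)&(h[...,0]<130)&(h[...,1]>120)
show("tote",win&blue&(Z>.03),.05)
show("carton",win&~blue&(Z>.06)&(np.arange(640)>256),.075)
print("left",[ (x,np.round(np.median(Z[215:285,x]),3)) for x in range(225,310,6)])
lid=win&~blue&(Z>.06)&(np.arange(640)<256)
n,l,st,ce=cv2.connectedComponentsWithStats(lid.astype(np.uint8))
for i in range(1,n):
    if st[i,4]>30: print("jar",st[i],np.round(X[l==i].mean(0),3),rect(X[l==i]))
orange=(h[...,0]<14)&(h[...,1]>200)&(h[...,2]>120)
show("case",wc&((Z>.055)&(Z<.08))&orange,.066)
show("handle",wc&(Z>.09),.11)
show("all",wc&(Z>.05),.066)
big=cv2.resize(p[180:300,205:425],None,fx=3.5,fy=3.5,interpolation=cv2.INTER_CUBIC);cv2.imwrite("pics/crop1.png",big[:,:,::-1])
E
```

```text
tote 279 depth-rect [625.2 143.6  30.4 264.9   8.6] plane-rect [624.2 143.1  29.9 264.4   8.1] z [0.037 0.049 0.056]
carton 1388 depth-rect [509.8  82.  241.9 126.8  21.2] plane-rect [556.9  98.9 122.6 102.5   4.9] z [0.07  0.076 0.082]
left [(225, np.float64(0.043)), (231, np.float64(0.052)), (237, np.float64(0.075)), (243, np.float64(0.05)), (249, np.float64(0.005)), (255, np.float64(0.004)), (261, np.float64(0.006)), (267, np.float64(0.073)), (273, np.float64(0.072)), (279, np.float64(0.073)), (285, np.float64(0.072)), (291, np.float64(0.072)), (297, np.float64(0.005)), (303, np.float64(0.004)), (309, np.float64(0.005))]
jar [225 231  21  20 319] [0.58  0.231 0.079] [580.5 231.6  56.9  56.7  38. ]
jar [228 253  20  20 308] [0.513 0.223 0.079] [513.9 224.1  55.3  55.6  12.9]
case 2 depth-rect [ 679.6 -248.2    4.3    0.  -134. ] plane-rect [ 678.6 -247.3    4.3    0.  -136.1] z [0.059 0.06  0.06 ]
handle 150 depth-rect [ 521.7 -142.2   66.6  309.9   52.1] plane-rect [ 628.2 -224.8   69.6   19.    29.3] z [0.1   0.109 0.115]
all 1202 depth-rect [ 564.3 -127.4  124.6  336.7   33.3] plane-rect [ 628.7 -225.5  119.9   92.6   28.7] z [0.06  0.067 0.11 ]
```

View pics/crop1.png

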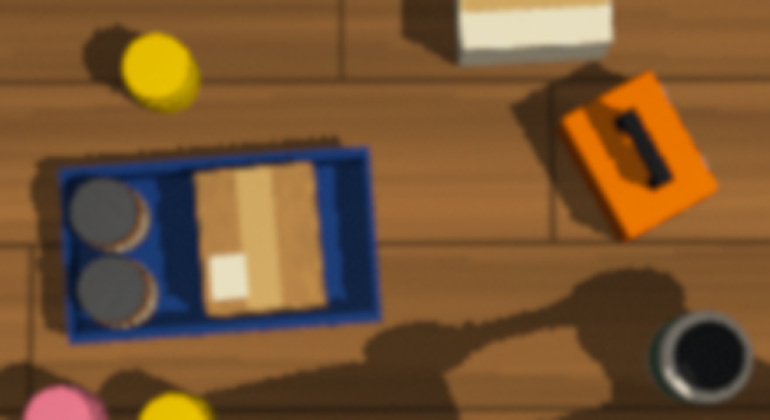

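The crop confirms two dark-lidded amber jars in the tote at the left end, and a carton roughly parallel to the tote with gaps on both sides. The case is turned about 29°. Next I need the tote frame.

Run:
```python
from h import *
p,d,c,R,o=cam("top");X=cloud(d,c,R,o);h=cv2.cvtColor(p,cv2.COLOR_RGB2HSV);Z=X[...,2]
win=np.zeros((480,640),bool);win[210:290,210:325]=1
blue=(h[...,0]>100)&(h[...,0]<130)&(h[...,1]>120)
m=win&blue&(Z>.035);v,u=np.nonzero(m);P=onplane(np.c_[u,v],.05,c,R,o)
r=cv2.minAreaRect((P[:,:2]*1000).astype(np.float32));b=cv2.boxPoints(r);print("tote",r,b.round())
def frame(q):  # long axis with +y
    e=[q[1]-q[0],q[2]-q[1]];e=e[np.argmax([np.linalg.norm(i) for i in e])];e=e/np.linalg.norm(e);return e*np.sign(e[1])
ex=frame(b);ey=np.array([-ex[1],ex[0]]);o0=np.array(r[0]);print("ex",ex,np.degrees(np.arctan2(ex[1],ex[0])))
cm=biggest(win&~blue&(Z>.066)&(np.arange(640)>250));v,u=np.nonzero(cm)
rc=cv2.minAreaRect((onplane(np.c_[u,v],.075,c,R,o)[:,:2]*1000).astype(np.float32));print("carton",rc)
for q in cv2.boxPoints(rc):print(" corner tote",((q-o0)@ex).round(1),((q-o0)@ey).round(1))
for J in([580.5,231.6],[513.9,224.1],rc[0]):print("tote xy",((np.array(J)-o0)@ex).round(1),((np.array(J)-o0)@ey).round(1))
for tx,ty in((-105,0),(-100,0),(-30,0),(-80,0)):print(tx,o0+tx*ex+ty*ey)
s=read_state();print("tool R\n",Ro.from_rotvec(s["tcp_rot"]).as_matrix().round(3))
```

```text
tote ((555.80615234375, 138.2358856201172), (149.326904296875, 266.2813720703125), 3.951143264770508) [[472. 266.]
 [490.   0.]
 [639.  11.]
 [621. 276.]]
ex [-0.06890602  0.9976232 ] 93.95115
carton ((557.05029296875, 100.01997375488281), (122.02819061279297, 100.27049255371094), 4.895674228668213)
 corner tote 10.9 63.2
 corner tote -89.3 61.6
 corner tote -87.3 -60.4
 corner tote 12.9 -58.8
tote xy 91.4 -31.1
tote xy 88.5 35.9
tote xy -38.2 1.4
-105 [563.04128408  33.48545074]
-100 [562.69675398  38.47356415]
-30 [557.87333274 108.30718994]
-80 [561.31863356  58.42602539]
tool R
 [[-0.001  0.913  0.408]
 [ 0.001  0.408 -0.913]
 [-1.     0.    -0.001]]
```

```bash
cat > plan.py <<'E'
from h import *
import sys
def plan(x,y,z,az,n,nrot=None):
    """rows (cm, deg) taking the tool to x,y,z (mm), jaw azimuth az (deg), pointing down"""
    s=read_state();R=Ro.from_rotvec(s["tcp_rot"]).as_matrix();p=np.array(s["tool_pos"])*100
    a=np.radians(az);zt=np.array([np.cos(a),np.sin(a),0]);xt=np.array([0,0,-1.]);Rt=np.c_[xt,np.cross(zt,xt),zt]
    rv=Ro.from_matrix(R.T@Rt).as_rotvec(degrees=True);nrot=nrot or n
    dr=np.round(rv/nrot,2);step=(np.array([x,y,z])/10-p)/n;off=[];rot=[]
    for i in range(n):
        off.append(np.round(R.T@step,2).tolist())
        r=dr if i<nrot else 0*dr;rot.append(r.tolist());R=R@Ro.from_rotvec(r,degrees=True).as_matrix()
    print("t",round(s["time"],2),"pos",p.round(2)*10,"F",np.round(s["wrist_force"],1),"w",round(float(s["width"]),3))
    for i in range(0,n,5):print("offset",off[i:i+5],"rot",rot[i:i+5])
if __name__=="__main__":
    v=[float(i) for i in sys.argv[1:]];plan(*v[:4],*[int(i) for i in v[4:]])
E
python3 plan.py 563.3 29.5 180 3.95 20
```

```text
t 0.2 pos [ 274.9 -615.9  207.3] F [ 1.6  0.1 -0.2] w 0.999
offset [[0.14, 2.63, -2.36], [0.14, 2.77, -2.19], [0.14, 2.9, -2.02], [0.14, 3.02, -1.84], [0.14, 3.12, -1.65]] rot [[-3.49, -0.0, -0.0], [-3.49, -0.0, -0.0], [-3.49, -0.0, -0.0], [-3.49, -0.0, -0.0], [-3.49, -0.0, -0.0]]
offset [[0.14, 3.22, -1.46], [0.14, 3.3, -1.26], [0.14, 3.37, -1.06], [0.14, 3.43, -0.85], [0.14, 3.48, -0.64]] rot [[-3.49, -0.0, -0.0], [-3.49, -0.0, -0.0], [-3.49, -0.0, -0.0], [-3.49, -0.0, -0.0], [-3.49, -0.0, -0.0]]
offset [[0.14, 3.51, -0.43], [0.14, 3.53, -0.21], [0.14, 3.53, 0.0], [0.14, 3.53, 0.22], [0.14, 3.51, 0.43]] rot [[-3.49, -0.0, -0.0], [-3.49, -0.0, -0.0], [-3.49, -0.0, -0.0], [-3.49, -0.0, -0.0], [-3.49, -0.0, -0.0]]
offset [[0.14, 3.48, 0.64], [0.14, 3.43, 0.85], [0.14, 3.37, 1.06], [0.14, 3.3, 1.26], [0.14, 3.22, 1.46]] rot [[-3.49, -0.0, -0.0], [-3.49, -0.0, -0.0], [-3.49, -0.0, -0.0], [-3.49, -0.0, -0.0], [-3.49, -0.0, -0.0]]
```

Call:
carry_out(offset=[[0.14, 2.63, -2.36], [0.14, 2.77, -2.19], [0.14, 2.9, -2.02], [0.14, 3.02, -1.84], [0.14, 3.12, -1.65]], delta_rot=[[-3.5, 0, 0], [-3.5, 0, 0], [-3.5, 0, 0], [-3.5, 0, 0], [-3.5, 0, 0]], fingers=0.4)

```text
time: 0.62
tool_pos: [0.3474, -0.4535, 0.2008]
tcp_rot: [0.659, 1.469, -0.658]
wrist_force: [0.2, 0.0, 0.5]
width: 0.697
```

Call:
carry_out(offset=[[0.14, 3.22, -1.46], [0.14, 3.3, -1.26], [0.14, 3.37, -1.06], [0.14, 3.43, -0.85], [0.14, 3.48, -0.64]], delta_rot=[[-3.5, 0, 0], [-3.5, 0, 0], [-3.5, 0, 0], [-3.5, 0, 0], [-3.5, 0, 0]])

```text
time: 1.03
tool_pos: [0.4194, -0.292, 0.194]
tcp_rot: [0.421, 1.529, -0.421]
wrist_force: [1.2, -0.4, 0.2]
width: 0.7
```

Call:
carry_out(offset=[[0.14, 3.51, -0.43], [0.14, 3.53, -0.21], [0.14, 3.53, 0.0], [0.14, 3.53, 0.22], [0.14, 3.51, 0.43]], delta_rot=[[-3.5, 0, 0], [-3.5, 0, 0], [-3.5, 0, 0], [-3.5, 0, 0], [-3.5, 0, 0]])

```text
time: 1.45
tool_pos: [0.4913, -0.1305, 0.1872]
tcp_rot: [0.182, 1.563, -0.182]
wrist_force: [0.5, -0.3, -0.6]
width: 0.698
```

Call:
carry_out(offset=[[0.14, 3.48, 0.64], [0.14, 3.43, 0.85], [0.14, 3.37, 1.06], [0.14, 3.3, 1.26], [0.14, 3.22, 1.46]], delta_rot=[[-3.5, 0, 0], [-3.5, 0, 0], [-3.5, 0, 0], [-3.5, 0, 0], [-3.5, 0, 0]])

```text
time: 1.87
tool_pos: [0.5628, 0.0312, 0.1801]
tcp_rot: [-0.058, 1.57, 0.058]
wrist_force: [0.5, -0.2, -0.5]
width: 0.697
```

```bash
python3 plan.py 563.3 29.5 180 3.95 5
python3 - <<'E'
from h import *
p,d,c,R,o=cam("wrist");cv2.imwrite("pics/w1.png",p[:,:,::-1]);np.savez("w1.npz",p=p,d=d,R=R,o=o)
E
```

```text
t 1.87 pos [562.8  31.2 180.1] F [ 0.5 -0.2 -0.5] w 0.697
offset [[0.0, -0.03, 0.01], [0.0, -0.03, 0.01], [0.0, -0.03, 0.01], [0.0, -0.03, 0.01], [0.0, -0.03, 0.01]] rot [[0.06, 0.0, 0.0], [0.06, 0.0, 0.0], [0.06, 0.0, 0.0], [0.06, 0.0, 0.0], [0.06, 0.0, 0.0]]
```

View pics/w1.png

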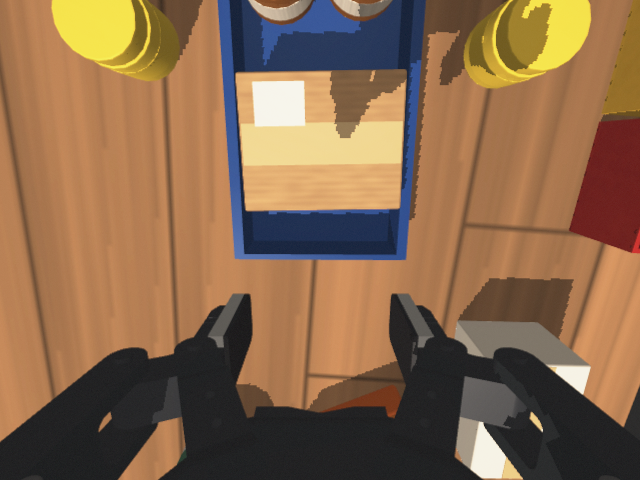

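The wrist view shows the tote's empty-end rim at row ~260 (cols 236–406) and the carton's near top edge at row ~210 (cols 245–400). The fingers straddle the tote's middle line. I'll check the numbers.

```bash
python3 - <<'E'
from h import *
w=np.load("w1.npz");c=get_calibration("wrist");R,o=w["R"],w["o"]
a=onplane([[236,260],[406,259]],.05,c,R,o)[:,:2]*1000;b=onplane([[245,211],[400,208.5],[236,72],[407,69]],.075,c,R,o)[:,:2]*1000
print(a.round(1),b.round(1))
for q in(a[1]-a[0],b[1]-b[0],b[3]-b[2]):print(np.hypot(*q),np.degrees(np.arctan2(q[1],q[0])))
o0=np.array([555.8,138.2]);ex=np.array([-.0689,.9976]);print((a-o0)@ex,(b-o0)@ex)
print("jaw mid",onplane([[251,294],[389,294]],.19,c,R,o))
E
python3 plan.py 563.3 29.5 35 3.95 5
```

```text
[[489.2  -4.1]
 [640.    7.9]] [[501.7  45.8]
 [622.4  56.6]
 [494.1 144.6]
 [613.8 155.3]]
151.19293572433108 4.540686349677322
121.14589788762414 5.121180540683148
120.18333631860575 5.102381210625441
[-137.37034725 -135.81408078] [-88.43628198 -85.96208213  10.60787338  13.02299018]
jaw mid [[0.52852459 0.0288869  0.19      ]
 [0.59484374 0.0337395  0.19      ]]
t 1.92 pos [565.1  36.7 179.9] F [3.4 2.6 0.2] w 0.702
offset [[2.9, -0.15, -0.06], [2.9, -0.15, -0.05], [2.9, -0.15, -0.05], [2.9, -0.15, -0.05], [2.9, -0.14, -0.05]] rot [[0.11, 0.03, -0.05], [0.11, 0.03, -0.05], [0.11, 0.03, -0.05], [0.11, 0.03, -0.05], [0.11, 0.03, -0.05]]
```

Call:
carry_out(offset=[[1.4, -0.17, -0.04], [1.4, -0.17, -0.04], [1.4, -0.17, -0.04], [1.4, -0.17, -0.04], [0, 0, 0]], delta_rot=[[0, 0, 0], [0, 0, 0], [0, 0, 0], [0, 0, 0], [0, 0, 0]])

```text
time: 2.33
tool_pos: [0.5585, 0.0222, 0.1207]
tcp_rot: [-0.055, 1.576, 0.056]
wrist_force: [-1.1, 0.7, -0.3]
width: 0.701
```

```bash
python3 plan.py 563.3 29.9 20 4.2 5; python3 -c "
from h import *
cam('top');cam('top')"; python3 plan.py 563.3 29.9 20 4.2 5
```

```text
t 2.33 pos [558.5  22.2 120.7] F [-1.1  0.7 -0.3] w 0.701
offset [[2.01, 0.15, 0.12], [2.01, 0.15, 0.12], [2.01, 0.15, 0.11], [2.01, 0.15, 0.11], [2.01, 0.15, 0.11]] rot [[-0.03, -0.07, -0.0], [-0.03, -0.07, -0.0], [-0.03, -0.07, -0.0], [-0.03, -0.07, -0.0], [-0.03, -0.07, -0.0]]
t 2.43 pos [560.7  22.4 123.6] F [ 0.  -1.   0.1] w 0.7
offset [[2.07, 0.15, 0.07], [2.07, 0.15, 0.07], [2.07, 0.15, 0.06], [2.07, 0.15, 0.06], [2.07, 0.15, 0.06]] rot [[-0.03, -0.02, -0.0], [-0.03, -0.02, -0.0], [-0.03, -0.02, -0.0], [-0.03, -0.02, -0.0], [-0.03, -0.02, -0.0]]
```

Call:
carry_out(offset=[[0, 0.35, 0.13], [0, 0.35, 0.13], [1, 0, 0], [1, 0, 0], [0, 0, 0]], delta_rot=[[0, 0, 0], [0, 0, 0], [0, 0, 0], [0, 0, 0], [0, 0, 0]])

```text
time: 2.85
tool_pos: [0.5617, 0.0298, 0.1017]
tcp_rot: [-0.056, 1.574, 0.056]
wrist_force: [-0.8, -0.9, -0.8]
width: 0.699
```

```bash
python3 -c "
from h import *
p,d,c,R,o=cam('wrist');cv2.imwrite('pics/w2.png',p[:,:,::-1])"; python3 plan.py 563.3 29.9 20 4.2 5
```

```text
t 2.9 pos [561.8  29.8 102.2] F [-0.3  0.3 -1.1] w 0.699
offset [[1.64, 0.0, 0.04], [1.64, 0.0, 0.03], [1.64, 0.0, 0.03], [1.64, 0.0, 0.03], [1.64, 0.0, 0.03]] rot [[-0.03, -0.04, -0.0], [-0.03, -0.04, -0.0], [-0.03, -0.04, -0.0], [-0.03, -0.04, -0.0], [-0.03, -0.04, -0.0]]
```

View pics/w2.png

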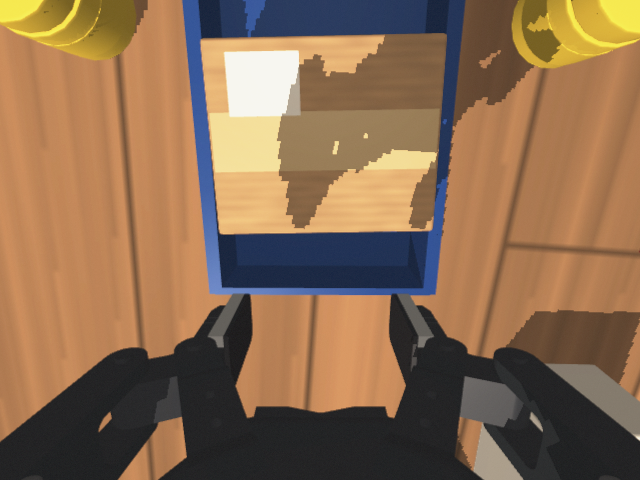

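The gap is clear and the fingers are in line with it. Descending.

Call:
carry_out(offset=[[1.7, 0, 0.05], [1.7, 0, 0.05], [1.7, 0, 0.05], [1.5, 0, 0], [0, 0, 0]], delta_rot=[[0, 0, 0], [0, 0, 0], [0, 0, 0], [0, 0, 0], [0, 0, 0]])

```text
time: 3.32
tool_pos: [0.5618, 0.0297, 0.0346]
tcp_rot: [-0.055, 1.577, 0.056]
wrist_force: [-0.3, 0.0, -0.7]
width: 0.697
```

Call:
carry_out(offset=[[0.8, 0, 0], [0.6, 0, 0], [0, 0, 0], [0, 0.3, 0], [0, 0.3, 0]], delta_rot=[[0, 0, 0], [0, 0, 0], [0, 0, 0], [0, 0, 0], [0, 0, 0]])

```text
time: 3.73
tool_pos: [0.5652, 0.0359, 0.0249]
tcp_rot: [-0.055, 1.569, 0.055]
wrist_force: [0.5, -0.3, -0.3]
width: 0.702
```

Call:
carry_out(offset=[[0, 0.4, 0], [0, 0.4, 0], [0, 0.4, 0], [0, 0.4, 0], [0, 0.4, 0]], delta_rot=[[0, 0, 0], [0, 0, 0], [0, 0, 0], [0, 0, 0], [0, 0, 0]])

```text
time: 4.15
tool_pos: [0.5639, 0.0556, 0.0249]
tcp_rot: [-0.056, 1.569, 0.055]
wrist_force: [-0.4, -5.3, 3.3]
width: 0.699
```

Call:
carry_out(offset=[[0, 0.4, 0], [0, 0.4, 0], [0, 0.4, 0], [0, 0.4, 0], [0, 0.4, 0]], delta_rot=[[0, 0, 0], [0, 0, 0], [0, 0, 0], [0, 0, 0], [0, 0, 0]])

```text
time: 4.57
tool_pos: [0.5625, 0.0756, 0.0249]
tcp_rot: [-0.056, 1.568, 0.055]
wrist_force: [0.2, -5.8, 4.2]
width: 0.698
```

```bash
cat > chk.py <<'E'
from h import *
import sys
w,d,c,R,o=cam("wrist");p,d,c,R,o=cam("top");X=cloud(d,c,R,o);h=cv2.cvtColor(p,cv2.COLOR_RGB2HSV);Z=X[...,2]
o0=np.array([555.8,138.2]);ex=np.array([-.0689,.9976]);ey=np.array([-ex[1],ex[0]])
win=np.zeros((480,640),bool);win[215:285,215:320]=1
blue=(h[...,0]>100)&(h[...,0]<130)&(h[...,1]>100)
n,l,st,ce=cv2.connectedComponentsWithStats((win&~blue&(Z>.066)&(Z<.088)).astype(np.uint8))
for i in range(1,n):
    if st[i,4]>60:
        v,u=np.nonzero(l==i);P=onplane(np.c_[u,v],np.median(Z[l==i]),c,R,o)[:,:2]*1000;r=cv2.minAreaRect(P.astype(np.float32))
        print(st[i],"z",np.round(np.percentile(Z[l==i],[5,50,95])*1000),"tote xy",((r[0]-o0)@ex).round(1),((r[0]-o0)@ey).round(1),"size",np.round(r[1],1),"ang",round(r[2],1))
s=read_state();print("tcp tote",((s["tool_pos"][:2]*1000-o0)@ex).round(1),s["tool_pos"],"F",s["wrist_force"].round(1),"t",s["time"])
cv2.imwrite(f"pics/{sys.argv[1]}.png",np.hstack([cv2.resize(w,(400,300)),cv2.resize(p[195:310,200:353],(400,300))])[:,:,::-1])
E
python3 chk.py c1
```

```text
[225 231  21  20 291] z [74. 81. 86.] tote xy 91.8 -30.5 size [55.2 54.3] ang 45.2
[250 241   4  30  62] z [70. 76. 81.] tote xy 43.8 17.4 size [86.8  7. ] ang 4.0
[228 253  19  20 294] z [73. 80. 85.] tote xy 88.3 35.4 size [56.3 53.3] ang 0.5
[262 252  24  18 327] z [70. 76. 82.] tote xy -18.6 36.5 size [49.4 69.5] ang 3.8
tcp tote -62.1 [0.5623808  0.07636864 0.02469401] F [ 0.7 -1.6  0.4] t 4.6667
```

Call:
carry_out(offset=[[0, 0.2, 0], [0, 0.2, 0], [0, 0.2, 0], [0, 0.2, 0], [0, 0.2, 0]], delta_rot=[[0, 0, 0], [0, 0, 0], [0, 0, 0], [0, 0, 0], [0, 0, 0]])

```text
time: 5.08
tool_pos: [0.5615, 0.0852, 0.0246]
tcp_rot: [-0.056, 1.569, 0.055]
wrist_force: [0.6, -4.5, 3.8]
width: 0.699
```

Call:
carry_out(offset=[[0, 0.15, 0], [0, 0.15, 0], [0, 0.15, 0], [0, 0.15, 0], [0, 0.15, 0]], delta_rot=[[0, 0, 0], [0, 0, 0], [0, 0, 0], [0, 0, 0], [0, 0, 0]])

```text
time: 5.5
tool_pos: [0.561, 0.092, 0.0246]
tcp_rot: [-0.057, 1.569, 0.054]
wrist_force: [0.3, -9.2, 4.0]
width: 0.699
```

```bash
python3 chk.py c2
```

```text
[225 231  19  20 282] z [74. 80. 86.] tote xy 94.2 -30.8 size [56.7 53.2] ang 8.6
[256 253  24  18 328] z [70. 76. 81.] tote xy -0.6 37.4 size [48.5 69.5] ang 4.1
[226 254  22  19 306] z [74. 80. 86.] tote xy 91.0 36.5 size [60.7 54.2] ang 84.8
tcp tote -46.2 [0.56095544 0.09223291 0.02458901] F [ 0.4 -7.1  5.1] t 5.6
```

View pics/c2.png

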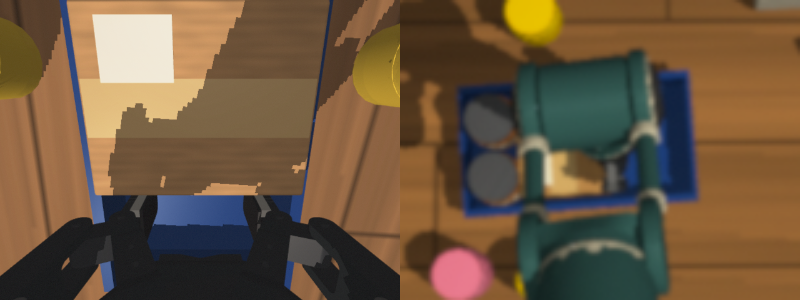

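The carton is square in the tote and touching both jars, which are upright, with a push force of about 9 N. I'll keep pushing until the force jumps.

Call:
carry_out(offset=[[0, 0.12, 0], [0, 0.12, 0], [0, 0.12, 0], [0, 0.12, 0], [0, 0, 0]], delta_rot=[[0, 0, 0], [0, 0, 0], [0, 0, 0], [0, 0, 0], [0, 0, 0]])

```text
time: 6.02
tool_pos: [0.5606, 0.0966, 0.0246]
tcp_rot: [-0.057, 1.569, 0.054]
wrist_force: [1.6, -7.9, 4.3]
width: 0.7
```

Call:
carry_out(offset=[[0, 0.1, 0], [0, 0.1, 0], [0, 0.1, 0], [0, 0, 0], [0, 0, 0]], delta_rot=[[0, 0, 0], [0, 0, 0], [0, 0, 0], [0, 0, 0], [0, 0, 0]])

```text
time: 6.43
tool_pos: [0.5605, 0.0966, 0.0246]
tcp_rot: [-0.061, 1.57, 0.051]
wrist_force: [1.0, -19.7, 5.2]
width: 0.7
```

The force jumped to 20 N with no motion, and the TCP is at about tote x −42, as expected. Back off, lift, and check.

Call:
carry_out(offset=[[0, -0.5, 0], [0, -0.6, 0], [0, -0.6, 0], [0, -0.6, 0], [0, 0, 0]], delta_rot=[[0, 0, 0], [0, 0, 0], [0, 0, 0], [0, 0, 0], [0, 0, 0]])

```text
time: 6.85
tool_pos: [0.5612, 0.0774, 0.0238]
tcp_rot: [-0.055, 1.571, 0.055]
wrist_force: [0.1, -0.1, 0.1]
width: 0.697
```

Call:
carry_out(offset=[[-2, 0, 0], [-3, 0, 0], [-4, 0, 0], [-4, 0, 0], [-2.5, 0, 0]], delta_rot=[[0, 0, 0], [0, 0, 0], [0, 0, 0], [0, 0, 0], [0, 0, 0]])

```text
time: 7.27
tool_pos: [0.5632, 0.0786, 0.1835]
tcp_rot: [-0.055, 1.565, 0.056]
wrist_force: [0.3, 0.3, 0.4]
width: 0.699
```

```bash
python3 plan.py 628.5 -225 200 -60.8 10
```

```text
t 7.27 pos [563.2  78.6 183.5] F [0.3 0.3 0.4] w 0.699
offset [[-0.16, -3.07, 0.44], [-0.16, -3.01, 0.78], [-0.16, -2.9, 1.12], [-0.16, -2.75, 1.44], [-0.16, -2.57, 1.74]] rot [[6.49, 0.02, -0.02], [6.49, 0.02, -0.02], [6.49, 0.02, -0.02], [6.49, 0.02, -0.02], [6.49, 0.02, -0.02]]
offset [[-0.16, -2.36, 2.02], [-0.16, -2.12, 2.27], [-0.16, -1.85, 2.5], [-0.16, -1.55, 2.69], [-0.16, -1.24, 2.85]] rot [[6.49, 0.02, -0.02], [6.49, 0.02, -0.02], [6.49, 0.02, -0.02], [6.49, 0.02, -0.02], [6.49, 0.02, -0.02]]
```

Call:
carry_out(offset=[[-0.16, -3.07, 0.44], [-0.16, -3.01, 0.78], [-0.16, -2.9, 1.12], [-0.16, -2.75, 1.44], [-0.16, -2.57, 1.74]], delta_rot=[[6.5, 0, 0], [6.5, 0, 0], [6.5, 0, 0], [6.5, 0, 0], [6.5, 0, 0]], fingers=1)

```text
time: 7.68
tool_pos: [0.5944, -0.0745, 0.1873]
tcp_rot: [0.394, 1.535, -0.393]
wrist_force: [0.9, 0.5, -0.2]
width: 1.001
```

Call:
carry_out(offset=[[-0.16, -2.36, 2.02], [-0.16, -2.12, 2.27], [-0.16, -1.85, 2.5], [-0.16, -1.55, 2.69], [-0.16, -1.24, 2.85]], delta_rot=[[6.5, 0, 0], [6.5, 0, 0], [6.5, 0, 0], [6.5, 0, 0], [6.5, 0, 0]])

```text
time: 8.1
tool_pos: [0.6268, -0.2267, 0.1949]
tcp_rot: [0.833, 1.406, -0.832]
wrist_force: [0.7, -0.1, -0.0]
width: 0.999
```

Call:
carry_out(offset=[[0, 0, 0], [0, 0, 0], [0, 0, 0], [0, 0, 0], [0, 0, 0]], delta_rot=[[0, 0, 0], [0, 0, 0], [0, 0, 0], [0, 0, 0], [0, 0, 0]])

```text
time: 8.52
tool_pos: [0.6265, -0.2242, 0.195]
tcp_rot: [0.827, 1.409, -0.826]
wrist_force: [0.7, 1.0, -0.3]
width: 1.002
```

```bash
python3 chk.py c3
python3 - <<'E'
from h import *
p,d,c,R,o=cam("wrist");np.savez("w3.npz",p=p,d=d,R=R,o=o);cv2.imwrite("pics/w3.png",p[:,:,::-1])
X=cloud(d,c,R,o);Z=X[...,2];h=cv2.cvtColor(p,cv2.COLOR_RGB2HSV)
near=(np.hypot(X[...,0]-.6285,X[...,1]+.225)<.09)
for n,m in(("handle",near&(Z>.085)&(Z<.12)),("lid",near&(Z>.055)&(Z<.075)&(h[...,1]>180)&(h[...,0]<14))):
    m=biggest(m);print(n,m.sum(),rect(X[m]),np.percentile(Z[m],[5,50,95]).round(3))
E
python3 plan.py 628.5 -225 150 -60.8 5
```

```text
[ 224  228   55   45 1961] z [70. 77. 83.] tote xy 45.9 1.5 size [123.4 157.9] ang 3.9
tcp tote -366.7 [ 0.6267125  -0.22445782  0.19522037] F [-0.3 -0.1  0.5] t 8.6167
handle 1984 [ 630.5 -226.    70.    15.8   28.9] [0.106 0.109 0.111]
lid 2997 [ 630.7 -225.6  119.2   89.4   28.7] [0.063 0.065 0.067]
t 8.67 pos [ 626.7 -224.6  195.3] F [-0.8 -0.1  0.4] w 1.0
offset [[0.91, 0.03, 0.02], [0.91, 0.03, 0.02], [0.91, 0.03, 0.02], [0.91, 0.03, 0.02], [0.91, 0.03, 0.02]] rot [[-0.01, -0.0, -0.0], [-0.01, -0.0, -0.0], [-0.01, -0.0, -0.0], [-0.01, -0.0, -0.0], [-0.01, -0.0, -0.0]]
```

View pics/c3.png

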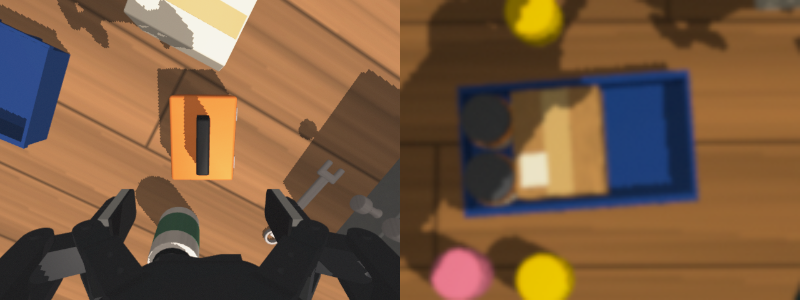

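The right pane shows the row closed up: jars at the left wall, the carton square against them, and free space on the right. The left pane shows the case handle lined up between the jaws. Case by wrist camera: (630.6, −225.8), 28.8°. I'll measure the jars individually and go down onto the handle.

```bash
cat > row.py <<'E'
from h import *
o0=np.array([555.8,138.2]);ex=np.array([-.0689,.9976]);ey=np.array([-ex[1],ex[0]])
p,d,c,R,o=cam("top");h=cv2.cvtColor(p,cv2.COLOR_RGB2HSV);X=cloud(d,c,R,o);Z=X[...,2]
win=np.zeros((480,640),bool);win[222:282,218:320]=1
def T(m,z):
    v,u=np.nonzero(m);P=onplane(np.c_[u,v],z,c,R,o)[:,:2]*1000;r=cv2.minAreaRect(P.astype(np.float32))
    q=(P-o0)@ex;return "c",((r[0]-o0)@ex).round(1),((r[0]-o0)@ey).round(1),"x",np.percentile(q,[1,99]).round(1),np.round(r[1],1),round(r[2],1)
dark=win&(h[...,1]<90)&(h[...,2]<130)&(Z>.065)&(np.arange(640)<252)
n,l,st,ce=cv2.connectedComponentsWithStats(dark.astype(np.uint8))
for i in range(1,n):
    if st[i,4]>80:print("jar",*T(l==i,.08))
br=biggest(win&(h[...,0]>8)&(h[...,0]<28)&(h[...,1]>70)&(Z>.066)&(Z<.09)&(np.arange(640)>242));print("carton",*T(br,.075))
bl=win&(h[...,0]>100)&(h[...,0]<130)&(h[...,1]>110)&(Z>.035);print("rim",*T(bl,.05))
print("time",read_state()["time"])
E
python3 row.py;python3 plan.py 630.5 -226 82 -61.2 5
```

```text
jar c 97.7 -32.5 x [ 72.7 123.2] [53.8 50.5] 0.8
jar c 98.7 36.0 x [ 73.6 123.8] [53.4 50.3] 0.6
carton c 19.6 0.6 x [-31.5  67.6] [122.1 104.7] 3.9
rim c -1.1 0.1 x [-132.6  130.9] [149.5 264.6] 3.8
time 8.7167
t 8.72 pos [ 626.8 -224.9  195.3] F [-0.5 -0.6 -1. ] w 1.003
offset [[2.27, 0.05, 0.06], [2.27, 0.05, 0.06], [2.27, 0.05, 0.06], [2.27, 0.05, 0.06], [2.27, 0.05, 0.06]] rot [[0.07, 0.0, -0.0], [0.07, 0.0, -0.0], [0.07, 0.0, -0.0], [0.07, 0.0, -0.0], [0.07, 0.0, -0.0]]
```

Call:
carry_out(offset=[[1.6, 0.05, 0.06], [1.6, 0.05, 0.06], [1.6, 0.05, 0.06], [1.6, 0.05, 0.06], [0, 0.05, 0.06]], delta_rot=[[0.1, 0, 0], [0.1, 0, 0], [0.1, 0, 0], [0.1, 0, 0], [0, 0, 0]])

```text
time: 9.13
tool_pos: [0.6278, -0.2257, 0.1271]
tcp_rot: [0.833, 1.412, -0.835]
wrist_force: [-1.9, 0.1, -0.3]
width: 1.005
```

Call:
carry_out(offset=[[1.5, 0, 0], [1.5, 0, 0], [1.2, 0, 0], [0.8, 0, 0], [0, 0, 0]], delta_rot=[[0, 0, 0], [0, 0, 0], [0, 0, 0], [0, 0, 0], [0, 0, 0]])

```text
time: 9.55
tool_pos: [0.629, -0.2265, 0.0792]
tcp_rot: [0.833, 1.409, -0.834]
wrist_force: [-0.3, 0.2, -0.3]
width: 1.0
```

```bash
cd .;python3 plan.py 630.5 -226 82 -61.2 5
```

```text
t 9.55 pos [ 629.  -226.5   79.2] F [-0.3  0.2 -0.3] w 1.0
offset [[-0.06, 0.03, 0.01], [-0.06, 0.03, 0.01], [-0.06, 0.03, 0.01], [-0.06, 0.03, 0.01], [-0.06, 0.03, 0.01]] rot [[-0.03, -0.03, 0.03], [-0.03, -0.03, 0.03], [-0.03, -0.03, 0.03], [-0.03, -0.03, 0.03], [-0.03, -0.03, 0.03]]
```

Well placed. I'll raise 2 mm, grip at 60 N, then lift a little.

Call:
carry_out(offset=[[-0.2, 0.1, 0], [0, 0, 0], [0, 0, 0], [0, 0, 0], [0, 0, 0]], delta_rot=[[0, 0, 0], [0, 0, 0], [0, 0, 0], [0, 0, 0], [0, 0, 0]], fingers=-1, newtons=70)

```text
time: 9.97
tool_pos: [0.6318, -0.2269, 0.0841]
tcp_rot: [0.833, 1.404, -0.833]
wrist_force: [-0.3, 0.2, -0.6]
width: 0.299
```

Call:
carry_out(offset=[[0, 0, 0], [0, 0, 0], [0, 0, 0], [0, 0, 0], [-0.3, 0, 0]], delta_rot=[[0, 0, 0], [0, 0, 0], [0, 0, 0], [0, 0, 0], [0, 0, 0]])

```text
time: 10.38
tool_pos: [0.6306, -0.2264, 0.0852]
tcp_rot: [0.833, 1.407, -0.834]
wrist_force: [0.5, -0.4, -5.6]
width: 0.145
```

Call:
carry_out(offset=[[-0.8, 0, 0], [-1.5, 0, 0], [-2.5, 0, 0], [-2.5, 0, 0], [-2.5, 0, 0]], delta_rot=[[0, 0, 0], [0, 0, 0], [0, 0, 0], [0, 0, 0], [0, 0, 0]])

```text
time: 10.8
tool_pos: [0.6303, -0.2267, 0.1837]
tcp_rot: [0.833, 1.408, -0.835]
wrist_force: [0.8, -0.2, -3.6]
width: 0.146
```

The case is lifted, at about 4 N. Now to a point above the freed space.

```bash
cd .;python3 plan.py 561.4 57.2 200 -86.1 10
```

```text
t 10.8 pos [ 630.3 -226.7  183.7] F [ 0.8 -0.2 -3.6] w 0.146
offset [[-0.16, 0.76, -2.82], [-0.16, 0.63, -2.85], [-0.16, 0.51, -2.88], [-0.16, 0.39, -2.9], [-0.16, 0.26, -2.91]] rot [[2.47, -0.01, 0.01], [2.47, -0.01, 0.01], [2.47, -0.01, 0.01], [2.47, -0.01, 0.01], [2.47, -0.01, 0.01]]
offset [[-0.16, 0.14, -2.92], [-0.16, 0.01, -2.92], [-0.16, -0.12, -2.92], [-0.16, -0.24, -2.91], [-0.16, -0.37, -2.9]] rot [[2.47, -0.01, 0.01], [2.47, -0.01, 0.01], [2.47, -0.01, 0.01], [2.47, -0.01, 0.01], [2.47, -0.01, 0.01]]
```

Call:
carry_out(offset=[[-0.3, 0.76, -2.82], [-0.3, 0.63, -2.85], [-0.2, 0.51, -2.88], [0, 0.39, -2.9], [0, 0.26, -2.91]], delta_rot=[[2.47, 0, 0], [2.47, 0, 0], [2.47, 0, 0], [2.47, 0, 0], [2.47, 0, 0]])

```text
time: 11.22
tool_pos: [0.5959, -0.0839, 0.1917]
tcp_rot: [0.999, 1.33, -1.0]
wrist_force: [-0.2, 0.1, -4.6]
width: 0.146
```

Call:
carry_out(offset=[[0, 0.14, -2.92], [0, 0, -2.92], [0, -0.12, -2.92], [0, -0.24, -2.91], [0, -0.37, -2.9]], delta_rot=[[2.47, 0, 0], [2.47, 0, 0], [2.47, 0, 0], [2.47, 0, 0], [2.47, 0, 0]])

```text
time: 11.63
tool_pos: [0.5612, 0.0582, 0.1915]
tcp_rot: [1.159, 1.24, -1.161]
wrist_force: [1.4, -0.3, -4.2]
width: 0.148
```

Call:
carry_out(offset=[[0, 0, 0], [0, 0, 0], [0, 0, 0], [0, 0, 0], [0, 0, 0]], delta_rot=[[0, 0, 0], [0, 0, 0], [0, 0, 0], [0, 0, 0], [0, 0, 0]])

```text
time: 12.05
tool_pos: [0.5624, 0.0562, 0.192]
tcp_rot: [1.159, 1.24, -1.159]
wrist_force: [1.1, 0.1, -5.0]
width: 0.146
```

```bash
cd .;python3 - <<'E'
from h import *
p,d,c,R,o=cam("wrist");s,*_=cam("side");np.savez("w4.npz",p=p,d=d,R=R,o=o)
cv2.imwrite("pics/w4.png",np.hstack([cv2.resize(p,(400,300)),cv2.resize(s[180:390,220:500],(400,300))])[:,:,::-1])
X=cloud(d,c,R,o);h=cv2.cvtColor(p,cv2.COLOR_RGB2HSV);Z=X[...,2]
m=biggest((h[...,0]<16)&(h[...,1]>180)&(h[...,2]>80)&(Z>.12)&(Z<.2));print("lid",m.sum(),rect(X[m]),np.percentile(Z[m],[5,50,95]))
E
python3 plan.py 561.4 57.2 125 -86.1 5
```

```text
lid 9362 [587.4  82.9  67.2 134.3  54.5] [0.16996569 0.17410566 0.175242  ]
t 12.15 pos [562.4  56.3 192. ] F [-0.3 -0.5 -5. ] w 0.147
offset [[1.34, -0.02, -0.02], [1.34, -0.02, -0.02], [1.34, -0.02, -0.02], [1.34, -0.02, -0.02], [1.34, -0.02, -0.02]] rot [[-0.0, 0.0, 0.0], [-0.0, 0.0, 0.0], [-0.0, 0.0, 0.0], [-0.0, 0.0, 0.0], [-0.0, 0.0, 0.0]]
```

View pics/w4.png

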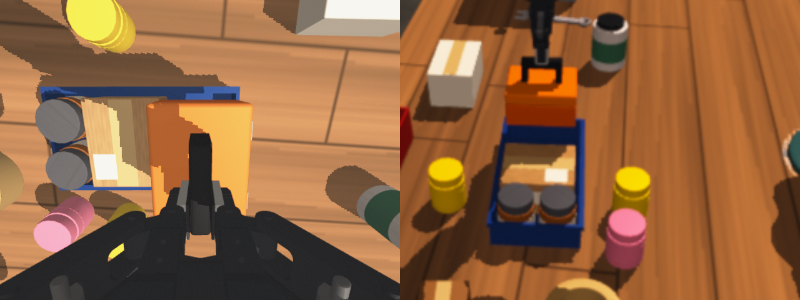

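The wrist pane shows the case held square over the freed end: far lid edge at about (240–403, 162) in full-size pixels, far tote corner at about (383,139). The side pane shows it hanging level. I'll compare lid edges with the tote numerically.

```bash
cd .;python3 - <<'E'
from h import *
w=np.load("w4.npz");p,d,R,o=w["p"],w["d"],w["R"],w["o"];c=get_calibration("wrist")
o0=np.array([555.8,138.2]);ex=np.array([-.0696,.9976]);ey=np.array([-ex[1],ex[0]])
X=cloud(d,c,R,o);Z=X[...,2];h=cv2.cvtColor(p,cv2.COLOR_RGB2HSV)
m=biggest((h[...,0]<16)&(h[...,1]>150)&(h[...,2]>60)&(Z>.168)&(Z<.182))
t=lambda P:np.c_[(P[:,:2]*1000-o0)@ex,(P[:,:2]*1000-o0)@ey]
L=[];Q=[];F=[]
for v in range(180,300,6):
    u=np.nonzero(m[v])[0]
    if len(u)>5:L.append((u[0],v));Q.append((u[-1],v))
for u in range(260,390,6):
    v=np.nonzero(m[:,u])[0]
    if len(v):F.append((u,v[0]))
for n,e in(("left(+x)",L),("right(-x)",Q),("far(-y)",F)):
    q=t(onplane(e,.174,c,R,o));k=0 if n!="far(-y)" else 1
    f=np.polyfit(q[:,1-k],q[:,k],1);print(n,np.median(q[:,k]).round(1),"slope deg",np.degrees(np.arctan(f[0])).round(2))
b=(h[...,0]>100)&(h[...,0]<130)&(h[...,1]>110)&(Z>.04)&(Z<.056);b=biggest(b);q=t(X[b]);print("rim x",np.percentile(q[:,0],[1,99]).round(1),"y",np.percentile(q[:,1],[1,99]).round(1))
E
```

```text
left(+x) -38.5 slope deg 0.06
right(-x) -72.5 slope deg 17.64
far(-y) -60.4 slope deg -0.16
rim x [-134.5  131.7] y [-74.5 -58.9]
```

The case centre is at tote (−83.5, −0.4) and square to 0.2°. Shift +3 mm along the tote and descend.

Call:
carry_out(offset=[[0.5, 0, -0.15], [1, 0, -0.15], [1.5, 0, 0], [1.2, 0, 0], [0.5, 0, 0]], delta_rot=[[0, 0, 0], [0, 0, 0], [0, 0, 0], [0, 0, 0], [0, 0, 0]])

```text
time: 12.57
tool_pos: [0.5599, 0.0601, 0.1419]
tcp_rot: [1.156, 1.244, -1.162]
wrist_force: [-0.1, -0.3, -4.9]
width: 0.153
```

Call:
carry_out(offset=[[0.7, 0, 0], [0.7, 0, 0], [0.7, 0, 0], [0.6, 0, 0], [0.4, 0, 0]], delta_rot=[[0, 0, 0], [0, 0, 0], [0, 0, 0], [0, 0, 0], [0, 0, 0]])

```text
time: 12.98
tool_pos: [0.5618, 0.0602, 0.1134]
tcp_rot: [1.158, 1.241, -1.159]
wrist_force: [0.4, -0.5, -4.8]
width: 0.148
```

Call:
carry_out(offset=[[0.5, 0, 0], [0.4, 0, 0], [0.3, 0, 0], [0.2, 0, 0], [0.2, 0, 0]], delta_rot=[[0, 0, 0], [0, 0, 0], [0, 0, 0], [0, 0, 0], [0, 0, 0]])

```text
time: 13.4
tool_pos: [0.5621, 0.0603, 0.0981]
tcp_rot: [1.158, 1.241, -1.158]
wrist_force: [-0.4, -0.4, -5.0]
width: 0.148
```

Call:
carry_out(offset=[[0.2, 0, 0], [0.2, 0, 0], [0.15, 0, 0], [0.1, 0, 0], [0, 0, 0]], delta_rot=[[0, 0, 0], [0, 0, 0], [0, 0, 0], [0, 0, 0], [0, 0, 0]])

```text
time: 13.82
tool_pos: [0.5619, 0.0603, 0.0914]
tcp_rot: [1.158, 1.241, -1.159]
wrist_force: [0.1, 0.3, -4.9]
width: 0.146
```

Call:
carry_out(offset=[[0.1, 0, 0], [0.1, 0, 0], [0.1, 0, 0], [0, 0, 0], [0, 0, 0]], delta_rot=[[0, 0, 0], [0, 0, 0], [0, 0, 0], [0, 0, 0], [0, 0, 0]])

```text
time: 14.23
tool_pos: [0.5622, 0.0605, 0.0891]
tcp_rot: [1.159, 1.241, -1.158]
wrist_force: [-0.7, 1.6, -1.1]
width: 0.149
```

Call:
carry_out(offset=[[0.1, 0, 0], [0.1, 0, 0], [0, 0, 0], [0, 0, 0], [0, 0, 0]], delta_rot=[[0, 0, 0], [0, 0, 0], [0, 0, 0], [0, 0, 0], [0, 0, 0]])

```text
time: 14.65
tool_pos: [0.5623, 0.0613, 0.0887]
tcp_rot: [1.16, 1.242, -1.157]
wrist_force: [-5.6, 3.7, 8.6]
width: 0.152
```

Call:
carry_out(offset=[[0, 0, 0], [0, 0, 0], [0, 0, 0], [0, 0, 0], [0, 0, 0]], delta_rot=[[0, 0, 0], [0, 0, 0], [0, 0, 0], [0, 0, 0], [0, 0, 0]], fingers=0)

```text
time: 15.07
tool_pos: [0.5623, 0.0601, 0.0867]
tcp_rot: [1.158, 1.241, -1.158]
wrist_force: [0.0, -0.2, -0.0]
width: 0.5
```

```bash
cd .;python3 -c "
from h import *
p,d,c,R,o=cam('wrist');s,*_=cam('side')
cv2.imwrite('pics/w5.png',np.hstack([cv2.resize(p,(400,300)),cv2.resize(s[180:390,220:500],(400,300))])[:,:,::-1])";python3 plan.py 562 60 250 -86.1 5
```

```text
t 15.17 pos [562.1  60.1  86.6] F [-0.5  0.4  0.6] w 0.501
offset [[-3.27, -0.0, 0.0], [-3.27, -0.0, 0.0], [-3.27, -0.0, 0.0], [-3.27, -0.0, 0.0], [-3.27, -0.0, 0.0]] rot [[0.01, 0.0, -0.0], [0.01, 0.0, -0.0], [0.01, 0.0, -0.0], [0.01, 0.0, -0.0], [0.01, 0.0, -0.0]]
```

View pics/w5.png

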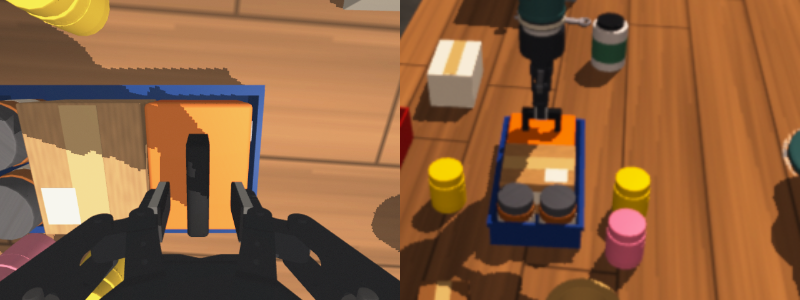

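The case stands flat in the tote between the carton and the end wall, with the fingers clear on both sides of the handle. Lift straight up, swing away, and check.

Call:
carry_out(offset=[[-1, 0, 0], [-2, 0, 0], [-3, 0, 0], [-4, 0, 0], [-4, 0, 0]], delta_rot=[[0, 0, 0], [0, 0, 0], [0, 0, 0], [0, 0, 0], [0, 0, 0]])

```text
time: 15.58
tool_pos: [0.561, 0.0601, 0.2278]
tcp_rot: [1.157, 1.243, -1.16]
wrist_force: [0.7, -0.2, 0.3]
width: 0.503
```

Call:
carry_out(offset=[[0, 0, 4], [0, 0, 4], [0, 0, 4], [0, 0, 4], [0, 0, 4]], delta_rot=[[0, 0, 0], [0, 0, 0], [0, 0, 0], [0, 0, 0], [0, 0, 0]])

```text
time: 16.0
tool_pos: [0.5759, -0.141, 0.2279]
tcp_rot: [1.158, 1.24, -1.157]
wrist_force: [1.6, 0.0, -0.2]
width: 0.504
```

Call:
carry_out(offset=[[0, 0, 2], [0, 0, 0], [0, 0, 0], [0, 0, 0], [0, 0, 0]], delta_rot=[[0, 0, 0], [0, 0, 0], [0, 0, 0], [0, 0, 0], [0, 0, 0]])

```text
time: 16.42
tool_pos: [0.5772, -0.158, 0.2269]
tcp_rot: [1.158, 1.242, -1.157]
wrist_force: [-0.7, 0.9, -0.0]
width: 0.5
```

```bash
python3 row.py
python3 - <<'E'
from h import *
o0=np.array([555.8,138.2]);ex=np.array([-.0696,.9976]);ey=np.array([-ex[1],ex[0]])
p,d,c,R,o=cam("top");h=cv2.cvtColor(p,cv2.COLOR_RGB2HSV);X=cloud(d,c,R,o);Z=X[...,2]
m=np.zeros((480,640),bool);m[215:285,270:320]=1
m&=((h[...,0]<12)&(h[...,1]>200)|(Z>.09))&(Z>.055)&(Z<.12);m=biggest(m);v,u=np.nonzero(m)
r=cv2.minAreaRect((onplane(np.c_[u,v],.071,c,R,o)[:,:2]*1000).astype(np.float32));print("case",r,((r[0]-o0)@ex).round(1),((r[0]-o0)@ey).round(1))
L=m&(Z<.085);A=np.c_[X[L][:,:2],np.ones(L.sum())];k=np.linalg.lstsq(A,X[L][:,2],rcond=None)[0];print("lid z",np.median(Z[L]).round(4),"tilt",k[:2].round(3))
cv2.imwrite("pics/f.png",cv2.resize(p[170:320,190:430],None,fx=3,fy=3)[:,:,::-1])
E
```

```text
jar c 99.2 -32.6 x [ 72.7 123.2] [51.  54.3] 45.3
jar c 98.7 36.0 x [ 73.4 123.8] [53.5 50.3] 0.6
carton c -25.2 0.9 x [-120.6   66.7] [122.5 194.3] 3.9
rim c -1.1 0.1 x [-132.7  131. ] [149.5 264.6] 3.8
time 16.4667
case ((563.637451171875, 62.470970153808594), (72.37725830078125, 16.987668991088867), 3.3028924465179443) -76.1 -2.5
lid z nan tilt [0. 0.]
  return _methods._mean(a, axis=axis, dtype=dtype,
  ret = ret.dtype.type(ret / rcount)
```

View pics/f.png

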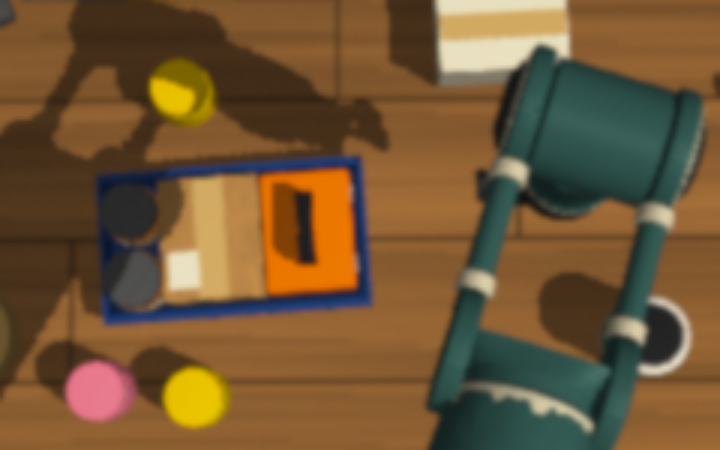

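The row is complete: jars, carton, then case, all square. My colour thresholds mixed the carton and the case, so I'll separate them for the final numbers.

Run:
```python
from h import *
o0=np.array([555.8,138.2]);ex=np.array([-.0696,.9976]);ey=np.array([-ex[1],ex[0]])
p,d,c,R,o=cam("top");h=cv2.cvtColor(p,cv2.COLOR_RGB2HSV);X=cloud(d,c,R,o);Z=X[...,2]
w=np.zeros((480,640),bool);w[215:285,242:315]=1
org=(h[...,1]>215)
for n,m,z in(("case",w&org&(Z>.055)&(Z<.088)&(h[...,0]<20),.071),("handle",w&(Z>.1),.115),("carton",w&~org&(h[...,0]>8)&(h[...,0]<28)&(h[...,1]>70)&(Z>.066)&(Z<.09),.075)):
    m=biggest(m);v,u=np.nonzero(m);r=cv2.minAreaRect((onplane(np.c_[u,v],z,c,R,o)[:,:2]*1000).astype(np.float32))
    k=np.linalg.lstsq(np.c_[X[m][:,:2],np.ones(m.sum())],X[m][:,2],rcond=None)[0]
    print(n,m.sum(),((r[0]-o0)@ex).round(1),((r[0]-o0)@ey).round(1),np.round(r[1],1),round(r[2],1),"z",np.median(Z[m]).round(4),"tilt",k[:2].round(3))
```

```text
case 1016 -77.1 0.2 [119.3  89.3] 3.9 z 0.0712 tilt [-0.004 -0.01 ]
handle 137 -78.1 0.6 [68.  16.4] 3.5 z 0.1148 tilt [-0.031  0.115]
carton 1286 20.5 0.7 [122.2 109.6] 3.9 z 0.0756 tilt [-0.001 -0.003]
```

```bash
python3 -c "
from workcell import *
print(read_state()['joint_vel'].round(3));print(finish_job())"
```

```text
[-0.004  0.001 -0.001 -0.002  0.    -0.001]
the job is handed in; nothing more can be done
None
```

I slid the carton home against the jars, set the orange case flat in the freed space, and handed the job in at about 16.5 s. The simulator reports no verdict, so these results come from my last checks.

- **Pushing:** I pushed the carton with the part-open fingers until the force jumped to about 20 N with no motion.
- **Placing:** I carried the case by its handle, lowered it until it touched the floor, and released it. I then lifted the arm and moved it away.

| Item | Along tote x | Across tote y | Other |
|---|---|---|---|
| Carton | +20 mm | about +1 mm | flat, square within about 0.1° |
| Jars | about +98 to +99 mm | −33 and +36 mm | look upright, by the end wall |
| Case | −77 mm | about 0 mm | flat, lid at 71 mm as expected, tilt about 0.01 rad |

- **Other things on the table:** I didn't touch or go near them. I judged this from the pictures and did not re-measure their positions.
- **Check that failed:** my first colour mask after placing merged the case with the carton and gave wrong numbers. A second check with the two separated gave the figures above.
- **Small disagreement:** the wrist and top cameras differed by about 2–3 mm on the case, well inside the limits.

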